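# Restock the spice rack and check it in with the reader wand

### The arm

A 6-joint arm with a two-finger parallel gripper is mounted at the origin on a cart in front of the work surface, level with it; the furniture and walls round the work are solid. World frame = base frame: x ahead of the robot, y to its left, z up, the work surface at z = 0. Lengths are in m, angles in rad, forces in N, time in s.
With the tool pointing down it reaches from about 0.25 to 0.775 m from the base axis. Payload 4 kg.
Tool frame: the origin (TCP) lies on the centre line of the jaws, within the pads' length; the fingertips stand 17 mm ahead of it and the grasp point (between the pads) lies 2 mm behind it; z points along the fingers, y is the line along which they close (so a half turn about z gives the same grasp; the last joint's range is limited). The gripper opens to 94 mm and grips with 3 to 60 N. Pads are 16 mm wide; open, the fingers measure 119 mm over their backs; the gripper's body (75 mm by 177 mm) begins 78 mm behind the grasp point.
Start: joints at [1.147, 0.087, 1.371, -0, 1.684, -0.103], TCP at [0.173, 0.522, 0.223] pointing down, gripper open.
Joint ranges: [-3.1, 3.1], [-0.76, 2.03], [0.27, 2.55], [-1.08, 4.22], [0.17, 2.65], [-2.57, 2.57]. Speed limits (rad/s): [2.79, 2.79, 3.14, 3.14, 3.14, 3.14].

### API

Orientations are given as [roll, pitch, yaw] about the fixed x, y, z axes, in that order (R = Rz(yaw) Ry(pitch) Rx(roll)).
In Python, from bench import robot gives the robot as it stands.
- The arm moves only by the tool servo_tool, never from a script. Its argument "plan" is a list of rows, each a list of 7 numbers: the shift along the tool's x, y, z normalised to -1 to 1, where 1 is 0.1 m, then the turn, a rotation vector about the tool's x, y, z normalised to -1 to 1, where 1 is pi/2 rad, then the finger opening in mm, from 0 to 94. In form: [[x, y, z, ax, ay, az, gripper], ...]. A call has 1 to 12 rows; each row is the pose to reach, as a shift and turn from the pose commanded when the call began, along the tool's axes at that moment; what a row does not reach only later rows make up. A row lasts 1/12 s, in which the tool goes at most 41.7 mm and 7.16 degrees, less where a joint would pass 70% of its speed; a pose out of reach is approached as far as the arm can. A call with a number of a shift or a turn outside -1 to 1 is refused whole. A call with a gripper value outside its range is refused whole. The fingers move at their own pace and stop on an object; the grip force is fixed at half the most. Time passes only in rows, so rows that repeat a pose let the fingers close. It gives the time, the measured TCP pose, the force, the opening and the grip force at its end, in the units of the state.
- robot.get_obs(): the state, without advancing time (a new reading comes with each control period).
- robot.snapshot(name): name is "side" or "top"; returns the picture (480x640x3 uint8, red, green, blue); there is no depth.
- robot.camera_params(name): a dict with "camera_matrix" (3x3 intrinsics, pixels), "distortion" ([k1, k2, p1, p2, k3] as OpenCV has them; the pictures are not rectified), "rvec" (rotation vector, rad) and "tvec" (3), from world to camera coordinates, as OpenCV has them. Camera axes: x right, y down, z forward; pixel columns grow to the right and rows downward; lengths in m; the calibration is good to about 2 mm. A picture is of the moment at which its call begins. camera_params takes no time and is no camera call.
- robot.close_job(): hands the job in; it is judged then, once.
Trained networks look in the newest picture that a camera, given by its name, has taken for a name from the list of things; names that differ only in an ending like _2 or _b are one class to them, and where a whole thing is asked for, a point or a joint stands for the part that bears it (a point fixed in the world has none). Each returns a list of dicts, best first, with "conf" (0 to 1); they miss things now and then, are a little off and sometimes report something else, mostly with a low value. They report only what shows in the picture. A call takes as long as a camera call.
- robot.find_in(thing, camera): "extent" ([centre column, centre row, width, height] in pixels, round what is visible of it).
The state is a dict: "time": time; "joint_positions": joint angles; "qvel": joint speeds; "joint_torque": joint torques, N m; "tool_pos": TCP position; "ee_rot": TCP orientation; "wrist_force": force on the tool from outside, world axes, zero at the start; "wrist_torque": the same for the moment, N m; "width": finger opening in m; "finger_force": force on a finger pad.
Only numpy, scipy, OpenCV 4.12 (cv2) and the standard library are available. Lean on these libraries where they do the work, as an engineer would, in place of code of your own. Each camera call takes 0.05 s, during which the arm holds its last target. There are 200 camera calls.

### The job

Put the two spare spice jars upright into the two empty pockets of the rack, fully down, and let them go; leave the jars that are already there and the other things alone. Then take the reader wand out of its stand and press its sprung brass tip lightly on the round steel spot of the rack's console, with the wand square to the sloped face and the tip pushed about half-way in, never hard. The job finishes while you are still holding the wand there: keep it pressed steadily and do not put it down.

Things in the scene. Friction and masses are not known exactly. Their poses are not given: they have to be found in the camera images.
- rack: fixed spice rack: pale wooden block 80 x 264 x 28 mm on the table with four round pockets in a row along its y axis, and a grey check-in console (64 mm long, sloped top) joined to its -y end. Origin: centre of the wooden block's underside; x away from the robot side (turned up to 0.3 rad), y along the row, z up. Two pockets hold jars, two are empty; which ones varies
- pocket1 (a point): centre of the floor of a pocket, rack frame y = +96 mm; 6 mm above the table, 22 mm deep, 50 mm in diameter, cork-coloured floor
- pocket2 (a point): centre of the floor of a pocket, rack frame y = +32 mm; 6 mm above the table, 22 mm deep, 50 mm in diameter, cork-coloured floor
- pocket3 (a point): centre of the floor of a pocket, rack frame y = -32 mm; 6 mm above the table, 22 mm deep, 50 mm in diameter, cork-coloured floor
- pocket4 (a point): centre of the floor of a pocket, rack frame y = -96 mm; 6 mm above the table, 22 mm deep, 50 mm in diameter, cork-coloured floor
- jar1_mid (a point): loose spice jar, red screw cap, 46 mm diameter, 96 mm tall, about 80 to 150 g, best held 15 to 25 mm above its middle; already stands in a pocket; point on its axis half-way up, 48 mm above its underside, z along its axis
- jar2_mid (a point): loose spice jar, green screw cap, 46 mm diameter, 105 mm tall, about 80 to 150 g, best held 15 to 25 mm above its middle; already stands in a pocket; point on its axis half-way up, 52.5 mm above its underside, z along its axis
- spare_red_mid (a point): loose spice jar, red screw cap, 46 mm diameter, 96 mm tall, about 80 to 150 g, best held 15 to 25 mm above its middle; the red-capped spare, stands on the table left of the rack; point on its axis half-way up, 48 mm above its underside, z along its axis
- spare_green_mid (a point): loose spice jar, green screw cap, 46 mm diameter, 105 mm tall, about 80 to 150 g, best held 15 to 25 mm above its middle; the green-capped spare, stands on the table left of the rack; point on its axis half-way up, 52.5 mm above its underside, z along its axis
- pad: round steel contact spot 20 mm in diameter in a blue ring 34 mm in diameter, on the sloped top of the console. Its z axis is the outward normal of the sloped face, leaning 0.42 rad (24 degrees) from the vertical toward the robot side (rack -x); y runs along the row. Origin 1 mm under the steel surface
- spot (a point): centre of the steel spot's surface, the place to touch (rack frame about x = 0, y = -165 mm, 41 mm above the table); axes as pad
- wand_grip (a point): grip point of the reader wand, on its axis half-way up the black handle; z runs along the wand, from the tip to the tail. The wand (90 g) is a round rod 171 mm long: black handle 26 mm in diameter from 50 mm below this point to 42 mm above it (tail), below that a yellow collar 45 mm in diameter and 8 mm thick (58 to 50 mm below this point), then a black nose 26 mm in diameter and 55 mm long, then the brass tip. At the start it hangs upright in its stand, tip down
- wand_tip (a point): end of the brass tip: a rod 9 mm in diameter with a round end, 130 mm below wand_grip along the wand when not pressed
- plunger (a joint): how far the sprung brass tip is pushed into the wand: 0 free, 0.012 m fully in. Spring 350 N/m: about 0.5 N at the start of the travel, 4.5 N when fully in
- stand: fixed stand of the wand: black foot 90 mm in diameter, upright grey tube 48 mm in diameter, its rim 88 mm above the table. The collar of the wand rests on the rim, the nose hangs inside with about 5 mm of play and its end is 55 mm below the rim (lift the wand about 80 mm to bring the tip out). Origin: centre of the underside
- timer: red kitchen timer, loose bystander, to be left where it stands; origin under its centre
- mug: green and white mug, loose bystander, to be left where it stands; origin under its centre
- spoon: wooden spoon, loose bystander, to be left where it stands; origin under its centre
- cup: steel cup, loose bystander, to be left where it stands; origin under its centre
- brush: round wooden pot brush, loose bystander, to be left where it stands; origin under its centre

How it is judged:
By the outcome, as a careful person would: the job done as asked, in the order asked, and still so for the second after the job is handed in, while the arm keeps its last pose, push and grip.
It also fails if it takes over 67 s, if anything falls off the work surface, if the arm or the gripper's body presses on something with over 40 N, if the wrist force passes 120 N, or if a joint passes its speed limit or range.

## Working session

There is one attempt and no reset: what is moved stays moved. The work goes in short steps, Python scripts to look and compute and a tool call to move; the robot and the scene stay as the last step left them, time stands still between calls to the robot, and variables do not carry over. Pictures are saved under pics/ and viewed, at most 10 in all, crops included, and the job is handed in when it is done.

Besides the shell and the picture viewer there is one more tool, called as name(argument=value, ...), one argument or row to a line, values as JSON. servo_tool: Moves the arm, as the interface text tells. Scaled input: -1 to 1 covers 0.1 m each way for a shift and pi/2 rad each way for a turn. Its arguments: {"type":"object","properties":{"plan":{"type":"array","items":{"type":"array","items":{"type":"number"}}}},"required":["plan"]}

```bash
mkdir -p pics; ls; python3 - <<'E'
from bench import robot
import cv2
o=robot.get_obs();print(o['time'],o['tool_pos'],o['ee_rot'],o['width'],o['wrist_force'])
for c in('top','side'):
    p=robot.camera_params(c);print(c,p)
    cv2.imwrite(f'pics/{c}0.png',robot.snapshot(c)[:,:,::-1])
E
```

```text
pics
0.0 [0.17321776 0.5214514  0.2213026 ] [-3.13937123e+00 -2.15056353e-04  2.82077936e+00] 0.09433068892261297 [ 0.21496917 -1.10307381  0.66725438]
top {'camera_matrix': array([[516.42672545,   0.        , 312.37008404],
       [  0.        , 516.42672545, 238.67800732],
       [  0.        ,   0.        ,   1.        ]]), 'distortion': array([-0.03958389,  0.        ,  0.        ,  0.        ,  0.        ]), 'rvec': array([ 2.17268794, -2.11897813,  0.14295324]), 'tvec': array([0.01471739, 0.59516001, 1.52195367])}
side {'camera_matrix': array([[594.89909624,   0.        , 312.52328576],
       [  0.        , 594.89909624, 236.45306614],
       [  0.        ,   0.        ,   1.        ]]), 'distortion': array([-0.11461221,  0.        ,  0.        ,  0.        ,  0.        ]), 'rvec': array([ 2.30501521, -0.22195898,  0.12389517]), 'tvec': array([-0.59523486,  0.17864999,  1.48831177])}
```

View pics/top0.png

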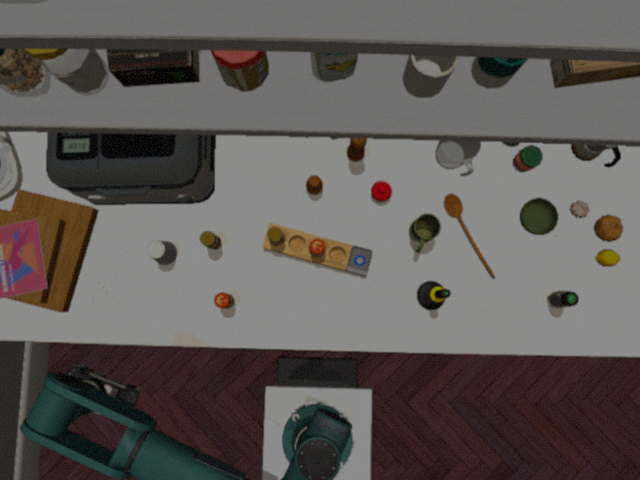

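View pics/side0.png

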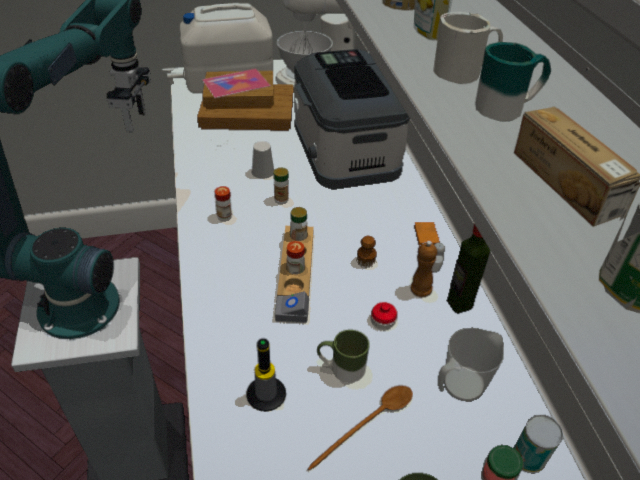

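The top picture shows the rack with pocket1 filled (green, 276,236), pocket2 empty (296,242), pocket3 filled (red, 317,247), pocket4 empty (338,254) and the pad at (360,260). The green spare is at (210,240), the red spare at (223,300) and the wand at (435,294). The side picture agrees, with the wand's stand at (266,393).

```bash
python3 - <<'E'
import cv2,numpy as np
t=cv2.imread('pics/top0.png');s=cv2.imread('pics/side0.png')
def c(im,x,y,w,h,k=5):return cv2.resize(im[y:y+h,x:x+w],None,fx=k,fy=k,interpolation=cv2.INTER_CUBIC)
C=np.zeros((600,800,3),np.uint8)
def put(a,x,y):C[y:y+a.shape[0],x:x+a.shape[1]]=a
put(c(t,258,218,120,62),0,0)      
put(c(s,270,200,50,120),0+600-50,0) if 0 else put(c(s,272,202,40,120),600,0)
put(c(t,195,225,55,55),0,312);put(c(t,412,275,45,45),276,312)
cv2.imwrite('pics/z1.png',C)
E
python3 - <<'E'
from bench import robot
for c in('top','side'):
    robot.snapshot(c)
    for n in('spare_red_mid','spare_green_mid','stand','wand_grip','pad','rack','cup'):
        print(c,n,[(round(d['conf'],2),[round(float(v),1) for v in d['extent']]) for d in robot.find_in(n,c)[:3]])
E
```

```text
top spare_red_mid [(0.78, [223.0, 300.6, 21.0, 19.5]), (0.52, [318.4, 251.9, 106.5, 50.4])]
top spare_green_mid [(0.83, [208.1, 240.4, 23.7, 18.9])]
top stand [(0.74, [430.2, 295.4, 20.9, 25.5])]
top wand_grip [(0.73, [440.2, 294.9, 18.2, 13.9])]
top pad [(0.61, [359.2, 260.9, 11.9, 14.4])]
top rack [(0.82, [317.9, 250.8, 113.1, 50.1])]
top cup [(0.58, [161.3, 251.4, 28.6, 19.1])]
side spare_red_mid [(0.63, [223.2, 202.8, 18.3, 34.7]), (0.39, [269.4, 393.1, 38.7, 38.2])]
side spare_green_mid [(0.88, [278.1, 185.9, 16.8, 34.1])]
side stand [(0.8, [267.8, 394.1, 42.1, 37.6]), (0.58, [343.1, 358.2, 55.7, 55.1])]
side wand_grip [(0.61, [263.7, 359.8, 19.6, 40.3]), (0.58, [292.6, 275.4, 37.1, 98.8]), (0.26, [296.8, 256.9, 19.0, 36.8])]
side pad [(0.47, [293.1, 300.9, 13.5, 12.1])]
side rack [(0.62, [294.8, 275.8, 41.4, 98.3])]
side cup [(0.78, [261.2, 161.0, 19.6, 39.4])]
```

View pics/z1.png

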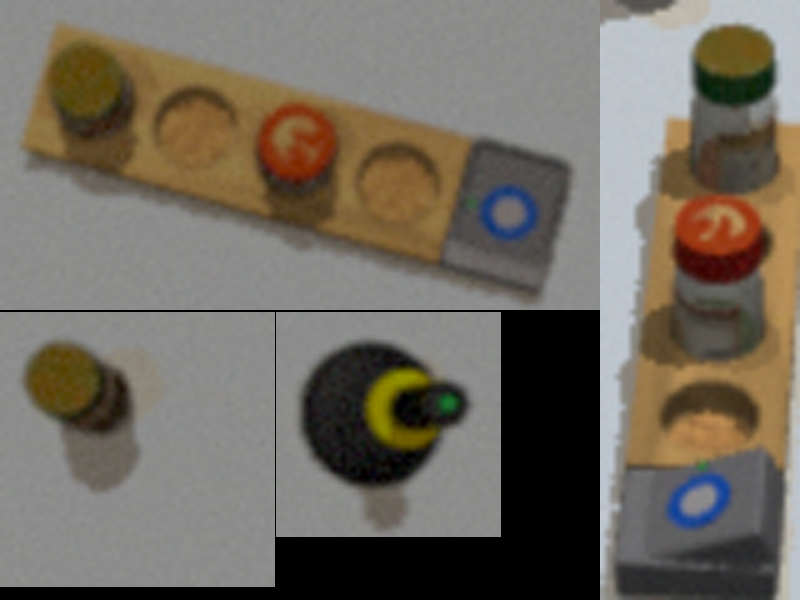

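```bash
cat > h.py <<'E'
import cv2,numpy as np
from scipy.optimize import least_squares
import bench
P={c:bench.robot.camera_params(c) for c in('top','side')}
def proj(c,X):
    p=P[c];return cv2.projectPoints(np.atleast_2d(np.float64(X)),p['rvec'],p['tvec'],p['camera_matrix'],p['distortion'])[0][:,0]
def plane(c,uv,z):
    p=P[c];n=cv2.undistortPoints(np.float64([[uv]]),p['camera_matrix'],p['distortion'])[0,0]
    R=cv2.Rodrigues(p['rvec'])[0];o=-R.T@p['tvec'];d=R.T@np.r_[n,1];return o+d*(z-o[2])/d[2]
def tri(obs):
    return least_squares(lambda X:np.concatenate([proj(c,X)[0]-uv for c,uv in obs]),[.4,0,.05])
def rack(q):  # x,y,yaw -> function rack->world
    c,s=np.cos(q[2]),np.sin(q[2]);return lambda a:np.atleast_2d(a)@np.array([[c,s,0],[-s,c,0],[0,0,1]])+[q[0],q[1],0]
def cen(im,box,f):  # centroid of mask f(hsv) in box x,y,w,h
    x,y,w,h=box;m=f(cv2.cvtColor(im[y:y+h,x:x+w],cv2.COLOR_BGR2HSV).astype(int));v,u=np.nonzero(m);return np.r_[u.mean()+x,v.mean()+y],m.sum()
E
cat > a.py <<'E'
from h import *
t=cv2.imread('pics/top0.png');s=cv2.imread('pics/side0.png')
blue=lambda h:(abs(h[...,0]-110)<15)&(h[...,1]>130)
bt,n1=cen(t,(348,248,25,25),blue);bs,n2=cen(s,(280,290,30,25),blue)
r=tri([('top',bt),('side',bs)]);print('spot',r.x,r.fun,n1,n2)
T=lambda X,Y,ox,oy:np.array([(X+.5)/5-.5+ox,(Y+.5)/5-.5+oy])
pts=[('top',T(57,24,258,218),(40,132,28)),('top',T(24,148,258,218),(-40,132,28)),('top',T(473,135,258,218),(40,-132,28)),('top',T(441,262,258,218),(-40,-132,28)),
('top',T(195,129,258,218),(0,32,28)),('top',T(397,186,258,218),(0,-96,28)),('top',bt,(0,-165,41)),('side',bs,(0,-165,41)),
('side',T(67,120,272,202),(-40,132,28)),('side',T(28,466,272,202),(-40,-132,28)),('side',T(110,427,272,202),(0,-96,28))]
f=lambda q:np.concatenate([proj(c,rack(q)(np.array(p)/1000))[0]-uv for c,uv,p in pts])
r=least_squares(f,[.4,0,-.2],loss='soft_l1',f_scale=.5);print('rack',r.x);print(r.fun.reshape(-1,2).round(2) if 0 else f(r.x).reshape(-1,2).round(2).tolist())
q=r.x;np.save('rack.npy',q)
for n,y in(('p2',.032),('p4',-.096)):print(n,rack(q)([0,y,.006]).round(4))
print('spot model',rack(q)([0,-.165,.041]))
# jars: cap masks
red=lambda h:((h[...,0]<12)|(h[...,0]>170))&(h[...,1]>130)
R,n=cen(t,(210,288,30,28),red);print('red cap top px',R,n,plane('top',R,.092))
C=np.zeros((600,800,3),np.uint8)
for im,c,sx,sy,w,h,px,py in((t,'top',258,218,120,62,0,0),(s,'side',272,202,40,120,600,0)):
    a=cv2.resize(im[sy:sy+h,sx:sx+w],None,fx=5,fy=5,interpolation=cv2.INTER_CUBIC)
    def L(X,col):
        uv=((proj(c,X)-[sx,sy]+.5)*5-.5);cv2.polylines(a,[np.int32(uv*16)],True,col,1,cv2.LINE_AA,4)
    L(rack(q)(np.array([[40,132,28],[-40,132,28],[-40,-132,28],[40,-132,28]])/1000),(255,0,255))
    th=np.linspace(0,6.28,40)
    for y in(.096,.032,-.032,-.096):L(rack(q)(np.c_[.025*np.cos(th),y+.025*np.sin(th),0*th+.028]),(0,255,0))
    C[py:py+a.shape[0],px:px+a.shape[1]]=a
def add(im,x,y,w,h,px,py):
    a=cv2.resize(im[y:y+h,x:x+w],None,fx=5,fy=5,interpolation=cv2.INTER_CUBIC);C[py:py+a.shape[0],px:px+a.shape[1]]=a
add(t,208,285,34,30,0,312);add(s,210,180,28,48,175,312);add(s,268,162,28,48,320,312);add(s,246,335,26,57,465,312)
cv2.imwrite('pics/z2.png',C)
E
python3 a.py
```

```text
spot [ 0.53178525 -0.11317916  0.0394078 ] [-0.01758677  0.23326351  0.18878977 -0.03133554] 50 65
rack [ 0.57230557  0.0452761  -0.24515665]
[[0.16, 0.18], [-0.54, 0.31], [0.1, 0.73], [-0.29, 0.58], [0.37, 0.24], [0.48, -0.03], [0.56, 0.04], [0.49, 0.0], [0.44, -0.38], [0.07, -0.38], [0.47, -2.31]]
p2 [[0.5801 0.0763 0.006 ]]
p4 [[ 0.549  -0.0479  0.006 ]]
spot model [[ 0.5322587  -0.11479029  0.041     ]]
red cap top px [222.88732394 300.17605634] 142 [0.40183146 0.28302977 0.092     ]
```

View pics/z2.png

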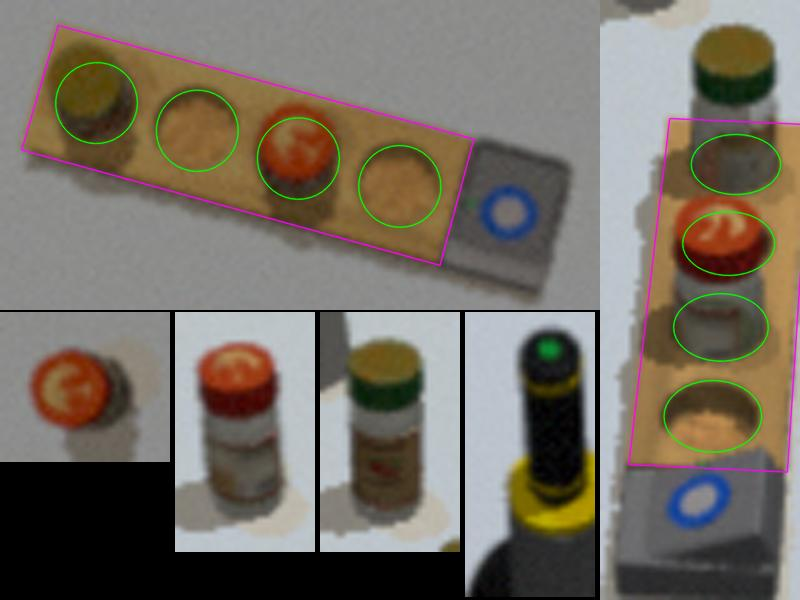

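```bash
sed -i 's/,(.side.,T(110,427,272,202),(0,-96,28))\]/]/; s/(195,129,/(194,129,/' a.py; python3 a.py; python3 - <<'E'
from h import *
T=lambda X,Y,ox,oy:np.array([(X+.5)/5-.5+ox,(Y+.5)/5-.5+oy])
for n,a,b,z in (('red',T(69,75,208,285),T(62,51,210,180),.096),('green',T(62,68,195,225),T(66,49,268,162),.105),('wandtop',T(171,91,412,275),T(83,37,246,335),.188)):
    r=tri([('top',a),('side',b)]);print(n,r.x.round(4),r.fun.round(2),plane('top',a,z).round(4),plane('side',b,z).round(4))
print('foot',plane('top',T(94,102,412,275),.01),'collar',plane('top',T(130.5,97.5,412,275),.096))
E
```

```text
spot [ 0.53178525 -0.11317916  0.0394078 ] [-0.01758677  0.23326351  0.18878977 -0.03133554] 50 65
rack [ 0.57249121  0.04552944 -0.24453898]
[[0.06, 0.14], [-0.62, 0.27], [0.02, 0.63], [-0.36, 0.5], [0.48, 0.19], [0.4, -0.11], [0.49, -0.06], [0.59, -0.08], [0.46, -0.45], [0.16, -0.45]]
p2 [[0.5802 0.0766 0.006 ]]
p4 [[ 0.5492 -0.0476  0.006 ]]
spot model [[ 0.53254322 -0.11456165  0.041     ]]
red cap top px [222.88732394 300.17605634] 142 [0.40183146 0.28302977 0.092     ]
red [0.4017 0.2861 0.0993] [-0.02  0.54  0.53 -0.06] [0.4033 0.2867 0.096 ] [0.4003 0.2903 0.096 ]
green [0.5789 0.3359 0.105 ] [-0.02  0.23  0.23 -0.04] [0.5795 0.3359 0.105 ] [0.5782 0.3358 0.105 ]
wandtop [ 0.4334 -0.3364  0.1877] [-0.03  0.63  0.46 -0.07] [ 0.4351 -0.3364  0.188 ] [ 0.4324 -0.3366  0.188 ]
foot [ 0.43466587 -0.33409606  0.01      ] collar [ 0.43461049 -0.33612291  0.096     ]
```

servo_tool(
  plan=[
    [-1,-0.52,0,0,0,0.952,94],
    [-1,-0.52,0,0,0,0.952,94],
    [-1,-0.52,0,0,0,0.952,94],
    [-1,-0.52,0,0,0,0.952,94],
    [-1,-0.52,0,0,0,0.952,94],
    [-1,-0.52,0,0,0,0.952,94],
    [-1,-0.52,0,0,0,0.952,94],
    [-1,-0.52,0,0,0,0.952,94],
    [-1,-0.52,0,0,0,0.952,94],
    [-1,-0.52,0,0,0,0.952,94],
    [-1,-0.52,0,0,0,0.952,94],
    [-1,-0.52,0,0,0,0.952,94],
  ],
)

```text
time: 1.9
tool_pos: [0.252, 0.4411, 0.2226]
ee_rot: [3.142, -0.0, 1.319]
wrist_force: [-0.9, 0.0, -0.2]
width: 0.094
finger_force: 0.0
```

```bash
cat > g.py <<'E'
# python3 g.py x y z [roll pitch yaw]: row (without gripper) from measured pose to target
import sys,numpy as np
from scipy.spatial.transform import Rotation as R
from bench import robot
o=robot.get_obs();a=[float(v) for v in sys.argv[1:]]
r=R.from_euler('xyz',o['ee_rot']);t=R.from_euler('xyz',a[3:] if len(a)>3 else [np.pi,0,1.326])
print(round(o['time'],2),o['tool_pos'].round(4),o['ee_rot'].round(3),'w',round(o['width'],4),'F',o['wrist_force'].round(1),'ff',np.round(o['finger_force'],1))
print('row',(r.inv().apply(np.array(a[:3])-o['tool_pos'])/.1).round(3),((r.inv()*t).as_rotvec()/(np.pi/2)).round(3))
E
python3 g.py .402 .286 .14
```

```text
1.9 [0.252  0.4411 0.2226] [ 3.142 -0.     1.319] w 0.094 F [-0.9  0.  -0.2] ff 0.0
row [-1.129  1.839  0.825] [ 0.    -0.    -0.004]
```

servo_tool(
  plan=[
    [-0.35,0.35,0,0,0,0,94],
    [-0.7,0.7,0,0,0,0,94],
    [-1,1,0,0,0,0,94],
    [-1,1,0,0,0,0,94],
  ],
)

```text
time: 2.23
tool_pos: [0.3263, 0.3165, 0.2227]
ee_rot: [3.14, 0.001, 1.322]
wrist_force: [0.2, -0.3, 0.6]
width: 0.0938
finger_force: 0.0
```

servo_tool(
  plan=[
    [-0.13,0.42,0.05,0,0,0,94],
    [-0.13,0.84,0.3,0,0,0,94],
    [-0.13,0.84,0.6,0,0,0,94],
    [-0.13,0.84,0.82,0,0,0,94],
    [-0.13,0.84,0.82,0,0,0,94],
  ],
)

```text
time: 2.65
tool_pos: [0.4006, 0.2844, 0.1346]
ee_rot: [-3.133, 0.008, 1.323]
wrist_force: [-0.5, -0.4, -0.1]
width: 0.0941
finger_force: 0.0
```

```bash
python3 g.py .4025 .287 .066
```

```text
2.65 [0.4006 0.2844 0.1346] [-3.133  0.008  1.323] w 0.0941 F [-0.5 -0.4 -0.1] ff 0.0
row [0.035 0.018 0.686] [-0.005  0.005 -0.002]
```

servo_tool(
  plan=[
    [0.02,0.02,0.25,0,0,0,94],
    [0.02,0.02,0.5,0,0,0,94],
    [0.02,0.02,0.68,0,0,0,94],
    [0.02,0.02,0.68,0,0,0,94],
    [0.02,0.02,0.68,0,0,0,70],
    [0.02,0.02,0.68,0,0,0,55],
    [0.02,0.02,0.68,0,0,0,40],
    [0.02,0.02,0.68,0,0,0,36],
    [0.02,0.02,0.68,0,0,0,36],
    [0.02,0.02,0.68,0,0,0,36],
    [0.02,0.02,0.68,0,0,0,36],
    [0.02,0.02,0.68,0,0,0,36],
  ],
)

```text
time: 3.65
tool_pos: [0.4052, 0.2883, 0.0726]
ee_rot: [-3.141, -0.0, 1.325]
wrist_force: [-1.0, 0.7, 1.8]
width: 0.0457
finger_force: 29.7
```

```bash
python3 g.py .4025 .287 .25
```

```text
3.65 [0.4052 0.2883 0.0726] [-3.141 -0.     1.325] w 0.0457 F [-1.   0.7  1.8] ff 29.7
row [-0.019 -0.024 -1.774] [-0. -0. -0.]
```

servo_tool(
  plan=[
    [0,0,0,0,0,0,56],
    [0,0,0,0,0,0,56],
    [0,0,0.06,0,0,0,56],
    [0,0,0.06,0,0,0,56],
    [0,0,0.06,0,0,0,36],
    [0,0,0.06,0,0,0,36],
    [0,0,0.06,0,0,0,36],
    [0,0,0.06,0,0,0,36],
    [0,0,0.06,0,0,0,36],
    [0,0,0.06,0,0,0,36],
  ],
)

```text
time: 4.48
tool_pos: [0.4053, 0.2881, 0.0663]
ee_rot: [-3.141, 0.0, 1.325]
wrist_force: [-0.1, 1.0, -0.9]
width: 0.0452
finger_force: 30.0
```

```bash
python3 g.py .4025 .287 .25
```

```text
4.48 [0.4053 0.2881 0.0663] [-3.141  0.     1.325] w 0.0452 F [-0.1  1.  -0.9] ff 30.0
row [-0.018 -0.025 -1.837] [-0.  0. -0.]
```

servo_tool(
  plan=[
    [0,0,-0.3,0,0,0,36],
    [0,0,-0.6,0,0,0,36],
    [-0.1,0.2,-0.9,0,0,0,36],
    [-0.4,0.5,-1,0,0,0,36],
    [-0.7,0.8,-1,0,0,0,36],
    [-0.8,1,-1,0,0,0,36],
  ],
)

```text
time: 4.98
tool_pos: [0.4848, 0.1834, 0.1685]
ee_rot: [3.137, 0.0, 1.324]
wrist_force: [-0.4, 0.9, -1.2]
width: 0.045
finger_force: 30.0
```

servo_tool(
  plan=[
    [-0.1,0.2,-0.3,0,0,0,36],
    [-0.3,0.5,-0.6,0,0,0,36],
    [-0.5,0.8,-0.6,0,0,0,36],
    [-0.7,1,-0.6,0,0,0,36],
    [-0.8,1,-0.6,0,0,0,36],
    [-0.8,1,-0.6,0,0,0,36],
    [-0.8,1,-0.6,0,0,0,36],
  ],
)

```text
time: 5.57
tool_pos: [0.56, 0.0845, 0.226]
ee_rot: [-3.14, -0.001, 1.325]
wrist_force: [-0.1, -0.4, -1.5]
width: 0.0453
finger_force: 30.0
```

```bash
python3 g.py .5815 .078 .13
```

```text
5.57 [0.56   0.0845 0.226 ] [-3.140e+00 -1.000e-03  1.325e+00] w 0.0453 F [-0.1 -0.4 -1.5] ff 30.0
row [-0.011  0.226  0.96 ] [-0.001 -0.    -0.001]
```

servo_tool(
  plan=[
    [-0.01,0.23,0,0,0,0,36],
    [-0.01,0.23,0,0,0,0,36],
    [-0.01,0.23,0.3,0,0,0,36],
    [-0.01,0.23,0.6,0,0,0,36],
    [-0.01,0.23,0.9,0,0,0,36],
    [-0.01,0.23,1,0,0,0,36],
    [-0.01,0.23,1,0,0,0,36],
    [-0.01,0.23,1,0,0,0,36],
  ],
)

```text
time: 6.23
tool_pos: [0.5823, 0.0788, 0.127]
ee_rot: [-3.141, -0.0, 1.327]
wrist_force: [0.3, -0.4, -1.2]
width: 0.045
finger_force: 30.0
```

```bash
cat > b.py <<'E'
import sys
from h import *
from bench import robot
# b.py out H zbot  py : overlay expected jar (axis through TCP) and rack
name,H,zb=sys.argv[1],float(sys.argv[2]),float(sys.argv[3])
o=robot.get_obs();p=o['tool_pos'];q=np.load('rack.npy');print(p,o['width'])
C=np.zeros((600,800,3),np.uint8);th=np.linspace(0,6.28,40)
for c,px in(('top',0),('side',400)):
    im=robot.snapshot(c)[:,:,::-1].copy();cv2.imwrite(f'pics/{name}_{c}.png',im)
    ctr=proj(c,[p[0],p[1],.06])[0];sx,sy=int(ctr[0]-33),int(ctr[1]-50)
    a=cv2.resize(im[sy:sy+100,sx:sx+66],None,fx=6,fy=6,interpolation=cv2.INTER_CUBIC)
    def L(X,col):cv2.polylines(a,[np.int32(((proj(c,X)-[sx,sy]+.5)*6-.5)*16)],True,col,1,cv2.LINE_AA,4)
    for y in(.096,.032,-.032,-.096):L(rack(q)(np.c_[.025*np.cos(th),y+.025*np.sin(th),0*th+.028]),(0,255,0))
    for z in(zb,zb+H):L(np.c_[p[0]+.023*np.cos(th),p[1]+.023*np.sin(th),0*th+z],(255,0,255))
    L(rack(q)(np.array([[40,132,28],[-40,132,28],[-40,-132,28],[40,-132,28]])/1000),(255,255,0))
    C[:a.shape[0],px:px+a.shape[1]]=a
cv2.imwrite(f'pics/{name}.png',C)
E
python3 b.py c1 .096 .0595; python3 g.py .5815 .078 .1
```

```text
[0.58225685 0.07884287 0.12696835] 0.04502930101313363
6.33 [0.5839 0.0784 0.1292] [ 3.137e+00 -1.000e-03  1.326e+00] w 0.045 F [ 0.7  0.5 -0.4] ff 30.0
row [-0.011 -0.023  0.292] [ 0.003 -0.001  0.   ]
```

View pics/c1.png

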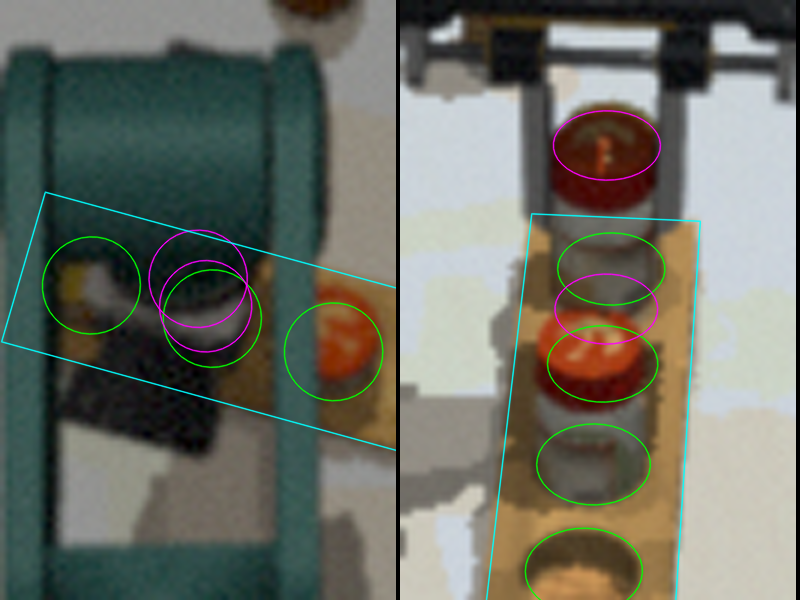

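The side view shows the held red jar's cap at crop (606,143), over pocket2 with pocket1's jar behind it. The top view is blocked by the arm. I'll lower it to just above the rim for a direct comparison.

servo_tool(
  plan=[
    [0,0,0.1,0,0,0,36],
    [0,0,0.2,0,0,0,36],
    [0,0,0.3,0,0,0,36],
    [0,0,0.3,0,0,0,36],
    [0,0,0.3,0,0,0,36],
    [0,0,0.3,0,0,0,36],
  ],
)

```text
time: 6.83
tool_pos: [0.5826, 0.0778, 0.0962]
ee_rot: [-3.141, -0.0, 1.325]
wrist_force: [0.4, -0.3, -0.7]
width: 0.0451
finger_force: 30.0
```

```bash
python3 - <<'E'
import numpy as np
from bench import robot
P=[]
for i in range(5):
    robot.snapshot('side');P.append(robot.get_obs()['tool_pos'])
print(np.array(P).round(4))
E
python3 b.py c2 .096 .032
```

```text
[[0.5828 0.0778 0.0967]
 [0.583  0.0778 0.0969]
 [0.583  0.0778 0.097 ]
 [0.583  0.0779 0.097 ]
 [0.5829 0.0779 0.097 ]]
[0.58294038 0.07787011 0.09702384] 0.04457443637315642
```

View pics/c2.png

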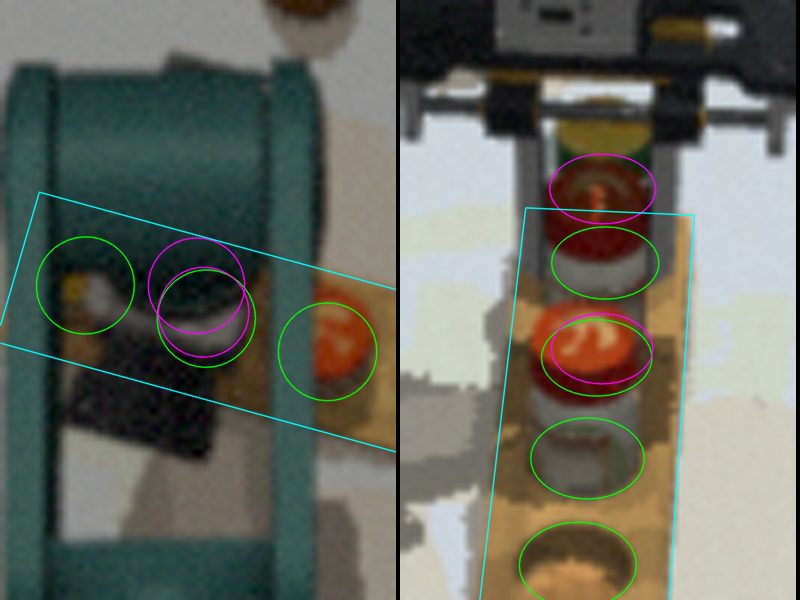

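The side view shows the held cap at crop (600,205), matching the prediction to about 1 px. The jar bottom sits about 1 mm toward +x/+y of the pocket ellipse at (597,358). I'll nudge it and lower while watching the force.

servo_tool(
  plan=[
    [-0.01,-0.01,0,0,0,0,36],
    [-0.01,-0.01,0.02,0,0,0,36],
    [-0.01,-0.01,0.04,0,0,0,36],
    [-0.01,-0.01,0.06,0,0,0,36],
    [-0.01,-0.01,0.08,0,0,0,36],
    [-0.01,-0.01,0.08,0,0,0,36],
    [-0.01,-0.01,0.08,0,0,0,36],
  ],
)

```text
time: 7.77
tool_pos: [0.5812, 0.0771, 0.0881]
ee_rot: [-3.141, 0.0, 1.325]
wrist_force: [-0.2, -0.1, -1.4]
width: 0.0449
finger_force: 30.0
```

```bash
python3 g.py .5805 .0766 .0723; python3 -c "
from bench import robot;print(robot.get_obs()['wrist_torque'])"
```

```text
7.77 [0.5812 0.0771 0.0881] [-3.141  0.     1.325] w 0.0449 F [-0.2 -0.1 -1.4] ff 30.0
row [-0.007 -0.005  0.158] [-0.  0. -0.]
[-0.07937606  0.04374716 -0.03989474]
```

servo_tool(
  plan=[
    [0,0,0.04,0,0,0,36],
    [0,0,0.08,0,0,0,36],
    [0,0,0.12,0,0,0,36],
    [0,0,0.15,0,0,0,36],
    [0,0,0.16,0,0,0,36],
    [0,0,0.16,0,0,0,36],
  ],
)

```text
time: 8.27
tool_pos: [0.5813, 0.0772, 0.0723]
ee_rot: [-3.141, -0.0, 1.325]
wrist_force: [0.4, 0.8, -1.5]
width: 0.0449
finger_force: 30.0
```

```bash
python3 g.py .58 .0766 .0723
```

```text
8.27 [0.5813 0.0772 0.0723] [-3.141 -0.     1.325] w 0.0449 F [ 0.4  0.8 -1.5] ff 30.0
row [-0.009 -0.011  0.   ] [-0. -0. -0.]
```

servo_tool(
  plan=[
    [0,0,0,0,0,0,60],
    [0,0,0,0,0,0,94],
    [0,0,0,0,0,0,94],
    [0,0,0,0,0,0,94],
    [0,0,-0.3,0,0,0,94],
    [0,0,-0.6,0,0,0,94],
    [0,0,-1,0,0,0,94],
    [0,0,-1,0,0,0,94],
  ],
)

```text
time: 8.93
tool_pos: [0.5857, 0.0773, 0.1823]
ee_rot: [3.126, -0.005, 1.325]
wrist_force: [1.0, 0.4, 1.8]
width: 0.0929
finger_force: 0.0
```

servo_tool(
  plan=[
    [0.2,0,-0.2,0,0,0,94],
    [0.6,0,-0.5,0,0,0,94],
    [1,0,-0.5,0,0,0,94],
    [1,0,-0.5,0,0,0,94],
  ],
)

```text
time: 9.27
tool_pos: [0.6073, 0.1797, 0.2253]
ee_rot: [3.137, -0.006, 1.33]
wrist_force: [-0.7, -1.0, -0.4]
width: 0.094
finger_force: 0.0
```

servo_tool(
  plan=[
    [0.4,-0.2,0,0,0,0,94],
    [0.8,-0.4,0,0,0,0,94],
    [1,-0.6,0,0,0,0,94],
    [1,-0.6,0,0,0,0,94],
    [1,-0.6,0,0,0,0,94],
  ],
)

```text
time: 9.68
tool_pos: [0.5709, 0.287, 0.2221]
ee_rot: [-3.142, 0.001, 1.329]
wrist_force: [1.2, -0.6, -0.3]
width: 0.0941
finger_force: 0.0
```

```bash
python3 g.py .5805 .3365 .15
```

```text
9.68 [0.5709 0.287  0.2221] [-3.142e+00  1.000e-03  1.329e+00] w 0.0941 F [ 1.2 -0.6 -0.3] ff 0.0
row [ 0.504 -0.026  0.72 ] [-0.     0.     0.002]
```

servo_tool(
  plan=[
    [0.4,-0.02,0,0,0,0,94],
    [0.5,-0.02,0.2,0,0,0,94],
    [0.5,-0.02,0.5,0,0,0,94],
    [0.5,-0.02,0.72,0,0,0,94],
    [0.5,-0.02,0.72,0,0,0,94],
    [0.5,-0.02,0.72,0,0,0,94],
  ],
)

```text
time: 10.18
tool_pos: [0.5818, 0.3327, 0.1486]
ee_rot: [-3.139, 0.003, 1.324]
wrist_force: [-0.7, 0.5, 0.4]
width: 0.0937
finger_force: 0.0
```

```bash
python3 g.py .5805 .3365 .0705
```

```text
10.18 [0.5818 0.3327 0.1486] [-3.139e+00  3.000e-03  1.324e+00] w 0.0937 F [-0.7  0.5  0.4] ff 0.0
row [ 0.036 -0.02   0.78 ] [-0.002  0.002 -0.002]
```

servo_tool(
  plan=[
    [0.03,-0.01,0.25,0,0,0,94],
    [0.03,-0.01,0.5,0,0,0,94],
    [0.03,-0.01,0.78,0,0,0,94],
    [0.03,-0.01,0.78,0,0,0,94],
    [0.03,-0.01,0.78,0,0,0,70],
    [0.03,-0.01,0.78,0,0,0,55],
    [0.03,-0.01,0.78,0,0,0,40],
    [0.03,-0.01,0.78,0,0,0,36],
    [0.03,-0.01,0.78,0,0,0,36],
    [0.03,-0.01,0.78,0,0,0,36],
    [0.03,-0.01,0.78,0,0,0,36],
    [0.03,-0.01,0.78,0,0,0,36],
  ],
)

```text
time: 11.18
tool_pos: [0.5817, 0.338, 0.0727]
ee_rot: [-3.142, -0.0, 1.325]
wrist_force: [-0.3, -0.3, 2.0]
width: 0.0445
finger_force: 30.1
```

```bash
python3 g.py .5805 .3365 .0705
```

```text
11.18 [0.5817 0.338  0.0727] [-3.142 -0.     1.325] w 0.0445 F [-0.3 -0.3  2. ] ff 30.1
row [-0.017 -0.008  0.022] [-0. -0. -0.]
```

servo_tool(
  plan=[
    [0,0,-0.3,0,0,0,36],
    [0,0,-0.6,0,0,0,36],
    [0,0,-1,0,0,0,36],
    [-0.3,0,-1,0,0,0,36],
    [-0.7,0,-1,0,0,0,36],
    [-1,0,-1,0,0,0,36],
  ],
)

```text
time: 11.68
tool_pos: [0.5571, 0.2394, 0.1732]
ee_rot: [3.14, 0.0, 1.326]
wrist_force: [0.1, 0.2, -2.1]
width: 0.0442
finger_force: 30.0
```

servo_tool(
  plan=[
    [-0.1,0,-0.3,0,0,0,36],
    [-0.4,0.1,-0.6,0,0,0,36],
    [-0.7,0.2,-0.6,0,0,0,36],
    [-1,0.2,-0.6,0,0,0,36],
  ],
)

```text
time: 12.02
tool_pos: [0.5542, 0.1375, 0.2349]
ee_rot: [3.136, -0.001, 1.325]
wrist_force: [0.0, -0.6, -2.5]
width: 0.0444
finger_force: 30.0
```

servo_tool(
  plan=[
    [-0.4,0.1,0,0,0,0,36],
    [-0.7,0.2,0,0,0,0,36],
    [-1,0.2,0,0,0,0,36],
    [-1,0.2,0,0,0,0,36],
  ],
)

```text
time: 12.35
tool_pos: [0.5467, 0.0321, 0.2321]
ee_rot: [-3.141, 0.003, 1.319]
wrist_force: [-0.1, 1.0, -1.3]
width: 0.0448
finger_force: 30.0
```

servo_tool(
  plan=[
    [-0.4,0.1,0,0,0,0,36],
    [-0.7,0.2,0,0,0,0,36],
    [-0.8,0.2,0,0,0,0,36],
    [-0.8,0.2,0,0,0,0,36],
    [-0.8,0.2,0,0,0,0,36],
    [-0.8,0.2,0,0,0,0,36],
  ],
)

```text
time: 12.85
tool_pos: [0.5476, -0.0439, 0.2323]
ee_rot: [-3.141, -0.001, 1.327]
wrist_force: [-0.0, 0.6, -1.5]
width: 0.0442
finger_force: 30.0
```

```bash
python3 g.py .5502 -.047 .112
```

```text
12.85 [ 0.5476 -0.0439  0.2323] [-3.141e+00 -1.000e-03  1.327e+00] w 0.0442 F [-0.   0.6 -1.5] ff 30.0
row [-0.026  0.033  1.203] [-0.    -0.001  0.   ]
```

servo_tool(
  plan=[
    [-0.02,0.03,0.3,0,0,0,36],
    [-0.02,0.03,0.6,0,0,0,36],
    [-0.02,0.03,0.9,0,0,0,36],
    [-0.02,0.03,1,0,0,0,36],
    [-0.02,0.03,1,0,0,0,36],
    [-0.02,0.03,1,0,0,0,36],
    [-0.02,0.03,1,0,0,0,36],
  ],
)

```text
time: 13.43
tool_pos: [0.5515, -0.0476, 0.1349]
ee_rot: [3.138, -0.0, 1.326]
wrist_force: [0.3, -0.4, -0.9]
width: 0.0445
finger_force: 30.0
```

```bash
python3 g.py .5502 -.047 .104
```

```text
13.43 [ 0.5515 -0.0476  0.1349] [ 3.138 -0.     1.326] w 0.0445 F [ 0.3 -0.4 -0.9] ff 30.0
row [ 0.003 -0.015  0.309] [ 0.003 -0.     0.   ]
```

servo_tool(
  plan=[
    [0,0,0.15,0,0,0,36],
    [0,0,0.3,0,0,0,36],
    [0,0,0.3,0,0,0,36],
    [0,0,0.3,0,0,0,36],
    [0,0,0.3,0,0,0,36],
    [0,0,0.3,0,0,0,36],
  ],
)

```text
time: 13.93
tool_pos: [0.5513, -0.0482, 0.1046]
ee_rot: [3.138, -0.0, 1.325]
wrist_force: [-0.2, 0.8, -0.6]
width: 0.0446
finger_force: 30.0
```

```bash
python3 b.py c3 .105 .031; python3 g.py .5502 -.047 .094
```

```text
[ 0.55126252 -0.04817344  0.10457705] 0.04455648471579717
14.03 [ 0.5509 -0.0482  0.104 ] [ 3.139 -0.     1.325] w 0.0444 F [ 0.2 -0.  -0.5] ff 30.0
row [ 0.01  -0.01   0.099] [ 0.002 -0.    -0.   ]
```

View pics/c3.png

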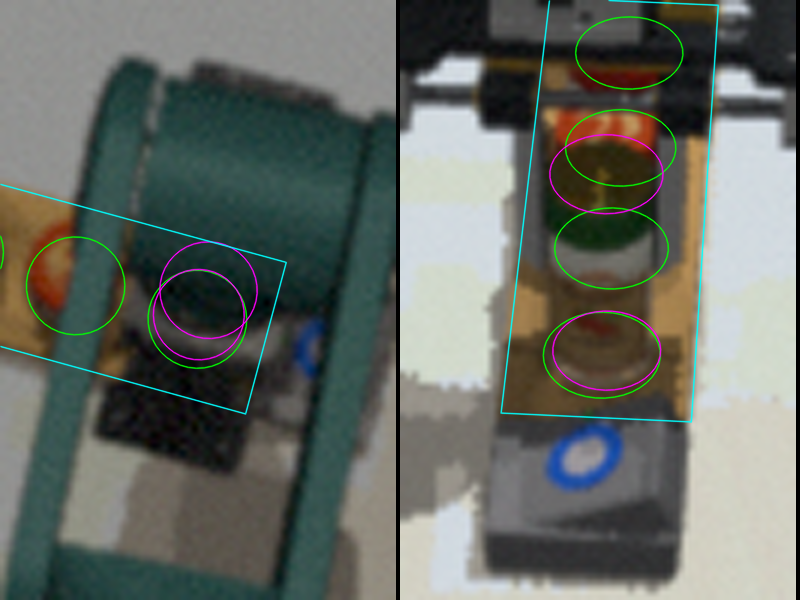

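The side view shows the green jar's bottom at crop (607,351) over pocket4's ellipse at (602,355). A 1 mm nudge and then down.

servo_tool(
  plan=[
    [0.01,-0.01,0.02,0,0,0,36],
    [0.01,-0.01,0.05,0,0,0,36],
    [0.01,-0.01,0.08,0,0,0,36],
    [0.01,-0.01,0.1,0,0,0,36],
    [0.01,-0.01,0.12,0,0,0,36],
    [0.01,-0.01,0.12,0,0,0,36],
    [0.01,-0.01,0.12,0,0,0,36],
  ],
)

```text
time: 14.62
tool_pos: [0.5492, -0.0467, 0.0901]
ee_rot: [-3.141, -0.0, 1.325]
wrist_force: [0.3, -0.2, -0.8]
width: 0.0449
finger_force: 30.0
```

```bash
python3 g.py .5502 -.047 .0787
```

```text
14.62 [ 0.5492 -0.0467  0.0901] [-3.141 -0.     1.325] w 0.0449 F [ 0.3 -0.2 -0.8] ff 30.0
row [-0.     0.011  0.114] [-0. -0. -0.]
```

servo_tool(
  plan=[
    [0,0,0.04,0,0,0,36],
    [0,0,0.08,0,0,0,36],
    [0,0,0.11,0,0,0,36],
    [0,0,0.115,0,0,0,36],
    [0,0,0.115,0,0,0,36],
    [0,0,0.115,0,0,0,36],
  ],
)

```text
time: 15.12
tool_pos: [0.5493, -0.0468, 0.0788]
ee_rot: [-3.142, 0.0, 1.325]
wrist_force: [-0.7, 0.0, -1.1]
width: 0.0445
finger_force: 30.0
```

servo_tool(
  plan=[
    [0,0,0,0,0,0,60],
    [0,0,0,0,0,0,94],
    [0,0,0,0,0,0,94],
    [0,0,0,0,0,0,94],
    [0,0,-0.3,0,0,0,94],
    [0,0,-0.6,0,0,0,94],
    [0,0,-1,0,0,0,94],
    [0,0,-1,0,0,0,94],
  ],
)

```text
time: 15.78
tool_pos: [0.5535, -0.0475, 0.1885]
ee_rot: [3.126, -0.001, 1.325]
wrist_force: [0.9, 0.1, 1.1]
width: 0.093
finger_force: 0.0
```

servo_tool(
  plan=[
    [-0.2,0,-0.3,0,0,0,94],
    [-0.6,0,-0.7,0,0,0,94],
    [-1,0,-0.8,0,0,0,94],
    [-1,0,-0.8,0,0,0,94],
    [-1,0,-0.8,0,0,0,94],
  ],
)

```text
time: 16.2
tool_pos: [0.5253, -0.1465, 0.2612]
ee_rot: [3.137, 0.001, 1.321]
wrist_force: [1.1, -0.1, -0.3]
width: 0.0941
finger_force: 0.0
```

```bash
python3 g.py .435 -.336 .26; python3 b.py c4 .105 .006
```

```text
16.2 [ 0.5253 -0.1465  0.2612] [3.137e+00 1.000e-03 1.321e+00] w 0.0941 F [ 1.1 -0.1 -0.3] ff 0.0
row [-2.059 -0.407  0.012] [ 0.003  0.001 -0.003]
[ 0.52528242 -0.14654625  0.26116996] 0.09410135036754902
```

servo_tool(
  plan=[
    [-0.4,-0.1,0,0,0,0,94],
    [-0.8,-0.2,0,0,0,0,94],
    [-1,-0.2,0,0,0,0,94],
    [-1,-0.2,0,0,0,0,94],
  ],
)

```text
time: 16.63
tool_pos: [0.4802, -0.2372, 0.2566]
ee_rot: [-3.138, -0.0, 1.323]
wrist_force: [-0.3, 0.0, 0.2]
width: 0.0942
finger_force: 0.0
```

servo_tool(
  plan=[
    [-0.4,-0.1,0,0,0,0,94],
    [-0.8,-0.2,0,0,0,0,94],
    [-1,-0.2,0,0,0,0,94],
    [-1,-0.2,0,0,0,0,94],
    [-1,-0.2,0,0,0,0,94],
    [-1,-0.2,0,0,0,0,94],
  ],
)

```text
time: 17.13
tool_pos: [0.4386, -0.326, 0.2579]
ee_rot: [-3.14, -0.002, 1.328]
wrist_force: [0.8, -0.4, -0.4]
width: 0.0942
finger_force: 0.0
```

```bash
python3 g.py .435 -.336 .144; python3 - <<'E'
from bench import robot
import cv2,numpy as np
s=robot.snapshot('side')[:,:,::-1];t=robot.snapshot('top')[:,:,::-1]
cv2.imwrite('pics/s5.png',s)
C=np.zeros((600,800,3),np.uint8)
a=cv2.resize(s[180:330,255:335],None,fx=4,fy=4,interpolation=cv2.INTER_CUBIC);C[:600,:320]=a
b=cv2.resize(t[215:285,258:378],None,fx=4,fy=4,interpolation=cv2.INTER_CUBIC);C[:280,320:800]=b
b=cv2.resize(s[320:400,220:340],None,fx=4,fy=4,interpolation=cv2.INTER_CUBIC);C[280:600,320:800]=b
cv2.imwrite('pics/z5.png',C)
E
```

```text
17.13 [ 0.4386 -0.326   0.2579] [-3.140e+00 -2.000e-03  1.328e+00] w 0.0942 F [ 0.8 -0.4 -0.4] ff 0.0
row [-0.109 -0.009  1.139] [-0.001 -0.001  0.001]
```

View pics/z5.png

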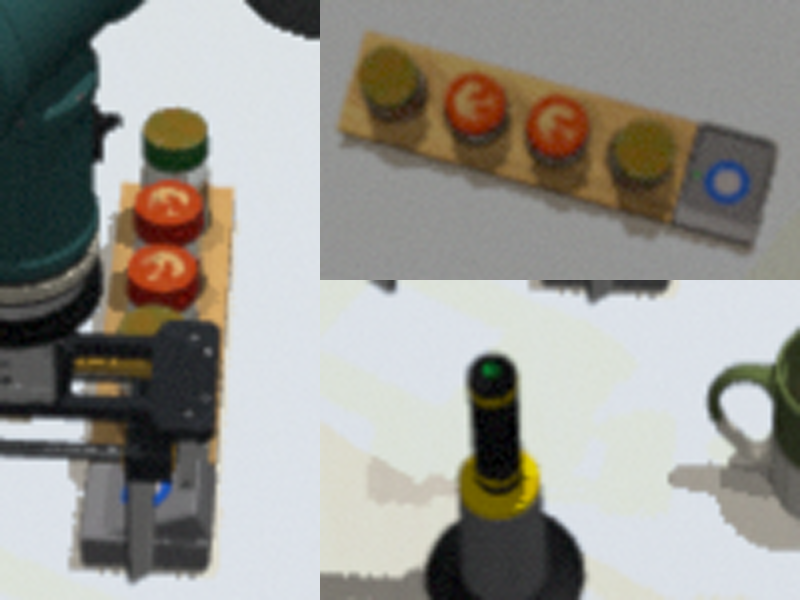

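The crops show all four jars upright and seated in the top view, at (390,85), (475,102), (558,130) and (643,152). The wand stands free in its stand at (492,370), ready to take.

servo_tool(
  plan=[
    [-0.1,-0.01,0,0,0,0,94],
    [-0.1,-0.01,0.2,0,0,0,94],
    [-0.1,-0.01,0.5,0,0,0,94],
    [-0.1,-0.01,0.8,0,0,0,94],
    [-0.1,-0.01,1,0,0,0,94],
    [-0.1,-0.01,1,0,0,0,94],
    [-0.1,-0.01,1,0,0,0,94],
    [-0.1,-0.01,1,0,0,0,94],
  ],
)

```text
time: 17.9
tool_pos: [0.435, -0.338, 0.1608]
ee_rot: [3.139, 0.001, 1.326]
wrist_force: [0.7, 0.1, 0.4]
width: 0.094
finger_force: 0.0
```

```bash
python3 g.py .436 -.336 .144
```

```text
17.9 [ 0.435  -0.338   0.1608] [3.139e+00 1.000e-03 1.326e+00] w 0.094 F [0.7 0.1 0.4] ff 0.0
row [0.022 0.004 0.168] [ 0.002  0.001 -0.   ]
```

servo_tool(
  plan=[
    [0.02,0,0.08,0,0,0,94],
    [0.02,0,0.17,0,0,0,94],
    [0.02,0,0.17,0,0,0,60],
    [0.02,0,0.17,0,0,0,40],
    [0.02,0,0.17,0,0,0,30],
    [0.02,0,0.17,0,0,0,20],
    [0.02,0,0.17,0,0,0,15],
    [0.02,0,0.17,0,0,0,15],
    [0.02,0,0.17,0,0,0,15],
    [0.02,0,0.17,0,0,0,15],
    [0.02,0,0.17,0,0,0,15],
    [0.02,0,0.17,0,0,0,15],
  ],
)

```text
time: 18.9
tool_pos: [0.4347, -0.3356, 0.1419]
ee_rot: [3.142, -0.0, 1.325]
wrist_force: [0.2, -1.3, 0.4]
width: 0.0307
finger_force: 0.0
```

```bash
python3 g.py .436 -.336 .144
```

```text
18.9 [ 0.4347 -0.3356  0.1419] [ 3.142 -0.     1.325] w 0.0307 F [ 0.2 -1.3  0.4] ff 0.0
row [-0.001  0.013 -0.021] [ 0. -0. -0.]
```

servo_tool(
  plan=[
    [0,0.01,-0.02,0,0,0,15],
    [0,0.01,-0.02,0,0,0,15],
    [0,0.01,-0.02,0,0,0,15],
    [0,0.01,-0.02,0,0,0,15],
    [0,0.01,-0.02,0,0,0,15],
    [0,0.01,-0.02,0,0,0,15],
  ],
)

```text
time: 19.4
tool_pos: [0.4356, -0.3358, 0.1438]
ee_rot: [-3.141, -0.0, 1.325]
wrist_force: [0.2, -0.2, -2.2]
width: 0.0256
finger_force: 30.0
```

```bash
python3 g.py .436 -.336 .244
```

```text
19.4 [ 0.4356 -0.3358  0.1438] [-3.141 -0.     1.325] w 0.0256 F [ 0.2 -0.2 -2.2] ff 30.0
row [-1.000e-03  4.000e-03 -1.002e+00] [-0. -0. -0.]
```

servo_tool(
  plan=[
    [0,0,-0.1,0,0,0,15],
    [0,0,-0.25,0,0,0,15],
    [0,0,-0.4,0,0,0,15],
    [0,0,-0.6,0,0,0,15],
    [0,0,-0.8,0,0,0,15],
    [0,0,-1,0,0,0,15],
    [0,0,-1,0,0,0,15],
    [0,0,-1,0,0,0,15],
    [0,0,-1,0,0,0,15],
  ],
)

```text
time: 20.15
tool_pos: [0.4354, -0.3356, 0.243]
ee_rot: [-3.14, -0.001, 1.325]
wrist_force: [-0.0, 0.1, -1.4]
width: 0.0252
finger_force: 30.0
```

```bash
python3 g.py .4666 -.0975 .244
```

```text
20.15 [ 0.4354 -0.3356  0.243 ] [-3.140e+00 -1.000e-03  1.325e+00] w 0.0252 F [-0.   0.1 -1.4] ff 30.0
row [ 2.385 -0.276 -0.008] [-0.001 -0.    -0.   ]
```

servo_tool(
  plan=[
    [0.3,-0.1,-0.2,0,0,0,15],
    [0.7,-0.25,-0.2,0,0,0,15],
    [1,-0.27,-0.2,0,0,0,15],
    [1,-0.27,-0.2,0,0,0,15],
  ],
)

```text
time: 20.48
tool_pos: [0.4337, -0.2274, 0.2631]
ee_rot: [-3.14, -0.004, 1.33]
wrist_force: [0.2, -0.2, -1.1]
width: 0.0251
finger_force: 30.0
```

servo_tool(
  plan=[
    [0.3,0,0,-0.05,0,0,15],
    [0.6,0,0,-0.12,0,0,15],
    [0.8,0,0,-0.19,0,0,15],
    [1,0,0,-0.267,0,0,15],
    [1,0,0,-0.267,0,0,15],
    [1,0,0,-0.267,0,0,15],
    [1,0,0,-0.267,0,0,15],
  ],
)

```text
time: 21.07
tool_pos: [0.458, -0.1358, 0.2635]
ee_rot: [2.724, 0.001, 1.325]
wrist_force: [0.0, -0.6, -1.0]
width: 0.0255
finger_force: 30.0
```

```bash
python3 g.py .4666 -.0975 .1944 2.7216 0 1.3263
```

```text
21.07 [ 0.458  -0.1358  0.2635] [2.724e+00 1.000e-03 1.325e+00] w 0.0255 F [ 0.  -0.6 -1. ] ff 30.0
row [ 0.393 -0.289  0.627] [-0.001  0.001 -0.001]
```

servo_tool(
  plan=[
    [0.3,-0.2,0,0,0,0,15],
    [0.39,-0.29,0.2,0,0,0,15],
    [0.39,-0.29,0.4,0,0,0,15],
    [0.39,-0.29,0.62,0,0,0,15],
    [0.39,-0.29,0.62,0,0,0,15],
    [0.39,-0.29,0.62,0,0,0,15],
    [0.39,-0.29,0.62,0,0,0,15],
  ],
)

```text
time: 21.65
tool_pos: [0.4674, -0.0982, 0.197]
ee_rot: [2.721, 0.0, 1.324]
wrist_force: [0.2, -0.9, -0.9]
width: 0.0255
finger_force: 30.0
```

```bash
cat > f.py <<'E'
import numpy as np,sys
from bench import robot
n=np.array([-.3957,.0987,.9131]);F=[];p=[]
for i in range(6):
    robot.snapshot('side');o=robot.get_obs();F.append(o['wrist_force']);p.append(o['tool_pos'])
print('F.n',np.dot(F,n).round(2),np.mean(np.dot(F,n)).round(2),'pos',np.mean(p,0).round(4), o['ee_rot'].round(3),o['time'])
E
python3 f.py; python3 g.py .4745 -.0994 .1761 2.7216 0 1.3263
python3 - <<'E'
from h import *
from bench import robot
from scipy.spatial.transform import Rotation as R
o=robot.get_obs();r=R.from_euler('xyz',o['ee_rot']);C=np.zeros((600,800,3),np.uint8)
W=lambda d:o['tool_pos']+r.apply([0,0,d])
for c,px in(('top',0),('side',400)):
    im=robot.snapshot(c)[:,:,::-1].copy();u=proj(c,W(.11))[0];sx,sy=int(u[0]-33),int(u[1]-50)
    a=cv2.resize(im[sy:sy+100,sx:sx+66],None,fx=6,fy=6,interpolation=cv2.INTER_CUBIC)
    for d in(.128,):
        k=np.int32(((proj(c,W(d))[0]-[sx,sy]+.5)*6-.5)*16);cv2.circle(a,tuple(map(int,k)),3*16,(255,0,255),1,cv2.LINE_AA,4)
    C[:a.shape[0],px:px+a.shape[1]]=a
cv2.imwrite('pics/w1.png',C)
E
```

```text
F.n [-0.5  -0.71 -0.73 -0.13 -0.58 -1.71] -0.73 pos [ 0.4671 -0.0978  0.1973] [2.72  0.    1.325] 21.95
21.95 [ 0.4667 -0.0974  0.1968] [2.72  0.    1.325] w 0.0256 F [ 0.  -0.1 -1.9] ff 30.0
row [-0.    -0.011  0.221] [ 0.001  0.    -0.001]
```

View pics/w1.png

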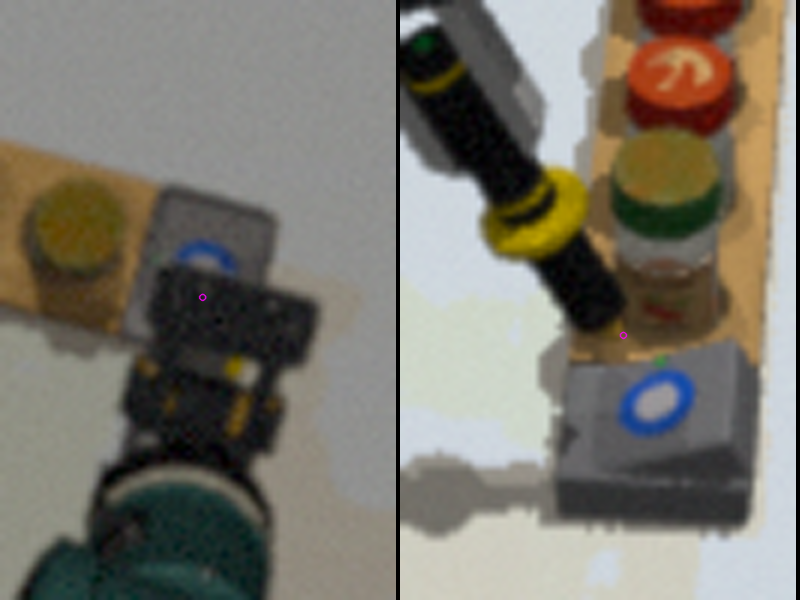

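The side view shows the tilted wand with its brass tip at crop (620,332), where predicted. The steel spot at (655,402) lies straight ahead along the wand.

servo_tool(
  plan=[
    [0,-0.01,0.1,0,0,0,15],
    [0,-0.01,0.2,0,0,0,15],
    [0,-0.01,0.3,0,0,0,15],
    [0,-0.01,0.36,0,0,0,15],
    [0,-0.01,0.36,0,0,0,15],
    [0,-0.01,0.36,0,0,0,15],
    [0,-0.01,0.36,0,0,0,15],
    [0,-0.01,0.36,0,0,0,15],
  ],
)

```text
time: 22.72
tool_pos: [0.48, -0.1006, 0.1628]
ee_rot: [2.721, -0.0, 1.325]
wrist_force: [0.5, -1.1, -1.4]
width: 0.0254
finger_force: 30.0
```

```bash
python3 f.py; python3 g.py .4824 -.1014 .1579 2.7216 0 1.3263
```

```text
F.n [-1.93 -0.93 -1.16 -0.36  0.07 -0.02] -0.72 pos [ 0.4799 -0.1005  0.1628] [ 2.722 -0.     1.325] 23.0167
23.02 [ 0.4798 -0.1005  0.1626] [ 2.722 -0.     1.325] w 0.0255 F [-0.9  0.3 -0.5] ff 30.0
row [-0.002  0.006  0.054] [ 0.     0.    -0.001]
```

servo_tool(
  plan=[
    [0,0,0.03,0,0,0,15],
    [0,0,0.05,0,0,0,15],
    [0,0,0.07,0,0,0,15],
    [0,0,0.08,0,0,0,15],
    [0,0,0.08,0,0,0,15],
    [0,0,0.08,0,0,0,15],
  ],
)

```text
time: 23.52
tool_pos: [0.4828, -0.1012, 0.1549]
ee_rot: [2.722, -0.0, 1.325]
wrist_force: [-0.7, 0.0, -0.5]
width: 0.0257
finger_force: 30.0
```

```bash
sed -i 's/range(6)/range(10)/' f.py; python3 f.py
```

```text
F.n [ 1.33  0.22  0.07 -0.22  0.35 -0.57 -0.    0.52 -0.49  0.21] 0.14 pos [ 0.4828 -0.1013  0.155 ] [ 2.722 -0.     1.325] 24.0167
```

servo_tool(
  plan=[
    [0,0,0.02,0,0,0,15],
    [0,0,0.035,0,0,0,15],
    [0,0,0.035,0,0,0,15],
    [0,0,0.035,0,0,0,15],
    [0,0,0.035,0,0,0,15],
  ],
)

```text
time: 24.43
tool_pos: [0.4844, -0.1016, 0.1519]
ee_rot: [2.722, -0.0, 1.325]
wrist_force: [-1.0, 0.2, 1.0]
width: 0.0258
finger_force: 30.0
```

```bash
sed -i 's/range(10)/range(20)/' f.py; python3 f.py
```

```text
F.n [0.27 1.58 1.22 0.92 1.04 1.16 0.53 1.17 1.09 1.21 0.98 0.82 0.81 1.87
 1.51 1.52 1.46 0.86 0.76 1.63] 1.12 pos [ 0.4843 -0.1016  0.1519] [ 2.722 -0.     1.325] 25.4333
```

servo_tool(
  plan=[
    [0,0,0.01,0,0,0,15],
    [0,0,0.016,0,0,0,15],
    [0,0,0.016,0,0,0,15],
    [0,0,0.016,0,0,0,15],
    [0,0,0.016,0,0,0,15],
    [0,0,0.016,0,0,0,15],
  ],
)

```text
time: 25.93
tool_pos: [0.4849, -0.1018, 0.1504]
ee_rot: [2.722, -0.0, 1.325]
wrist_force: [-0.5, -0.0, 1.6]
width: 0.0255
finger_force: 30.0
```

```bash
python3 f.py; python3 - <<'E'
from h import *
from bench import robot
o=robot.get_obs();s=robot.snapshot('side')[:,:,::-1]
C=np.zeros((600,800,3),np.uint8)
C[:600,:400]=cv2.resize(s[265:325,270:310],None,fx=10,fy=10,interpolation=cv2.INTER_CUBIC)
C[:600,400:800]=cv2.resize(s[190:340,235:335],None,fx=4,fy=4,interpolation=cv2.INTER_CUBIC)
cv2.imwrite('pics/w2.png',C)
E
```

```text
F.n [1.31 2.05 1.45 1.67 1.9  1.43 2.13 1.9  1.69 0.88 1.89 1.71 1.66 1.79
 2.02 1.73 1.67 1.53 2.17 1.33] 1.7 pos [ 0.4849 -0.1018  0.1504] [ 2.722 -0.     1.325] 26.9333
```

View pics/w2.png

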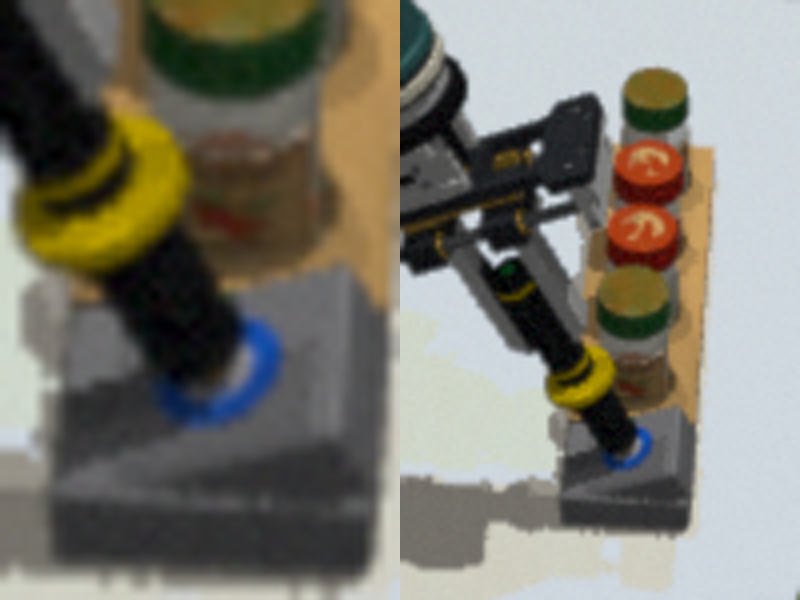

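The wand tip sits on the steel spot at crop (215,372), with the ring centre near (220,368). All four jars stand in the rack. The press force is about 2.4 N, so the tip is roughly 5.5 mm in.

```bash
python3 -c "
from bench import robot;print(robot.close_job())"
```

```text
the job is handed in; nothing more can be done
None
```

I handed the job in at about 27 s: both spare jars are upright and fully down in the two empty pockets and let go, and the arm is holding the wand square on the steel spot, with the tip pressed in about 5.5 mm of its 12 mm travel (about 2.4 N, estimated from the wrist force).

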